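# Turn the squat dipper cup mouth-down on the drying sheet

## Robot

A 6-joint arm with a two-finger parallel gripper is mounted at the origin on the work surface. World frame = base frame: x ahead of the robot, y to its left, z up, the work surface at z = 0. Lengths are in m, angles in degrees, forces in N, time in s.
With the tool pointing down it reaches from about 0.4 to 0.825 m from the base axis. Payload 7 kg.
Tool frame: the origin (TCP) lies at the very end of the fingers, on their centre line; the grasp point (between the pads) lies 19 mm behind it; z points along the fingers, x is the direction in which the jaws open and shut, and the axes are right-handed (so a half turn about z gives the same grasp; the last joint's range is limited). The gripper opens to 88 mm and grips with 3 to 60 N. Pads are 19 mm wide; open, the fingers measure 130 mm over their backs; the gripper's body (78 mm by 193 mm) begins 47 mm behind the grasp point.
Start: joints at [-57.29, 20.546, 0.682, 0, -70.136, -16.507], TCP at [0.188, -0.648, 0.227] pointing down, gripper open.
Joint ranges: [-176.03, 176.03], [-82.01, 121.73], [-58.28, 71.71], [-173.87, 95.51], [-174.79, -0.11], [-173.66, 173.66]. Speed limits (degrees/s): [136.94, 136.94, 172.46, 180, 180, 180].

## Interface

Orientations are given as [roll, pitch, yaw] about the fixed x, y, z axes, in that order (R = Rz(yaw) Ry(pitch) Rx(roll)).
In Python, from rig import * gives the robot as it stands.
- The arm moves only by the tool step_arm, never from a script. Its argument "steps" is a list of rows, each a list of 7 numbers: the finger opening in m, from 0 to 0.0876, then the shift along the tool's x, y, z in m, then the turn, a rotation vector about the tool's x, y, z in rad. In form: [[grip, tx, ty, tz, ax, ay, az], ...]. A call has exactly 8 rows; each row shifts and turns the commanded pose from where the row before left it, along the tool's axes as they then stand; what a row does not reach is not made up. A row lasts 1/12 s, in which the tool goes at most 41.7 mm and 7.16 degrees, less where a joint would pass 70% of its speed; a pose out of reach is approached as far as the arm can. A call with a gripper value outside its range is refused whole. The fingers move at their own pace and stop on an object; "squeeze" is the grip in N (left out, the last holds). Time passes only in rows, so rows that do not move let the fingers close, or fill a call up. It gives the time, the measured TCP pose, the force and the opening at its end, in the units of the state.
- read_state(): the state, without advancing time (a new reading comes with each control period).
- capture(name): name is "scene" or "top" or "wrist"; returns a dict with "img" (420x560x3 uint8, red, green, blue), "vertical_fov" (degrees; the focal length in pixels is half the picture's height over the tangent of half this angle, whatever the lens; pixels are square), "cx", "cy" (the principal point, pixels), "k1" (the pictures are not rectified: a ray, as slopes to the right and down, at radius r is drawn at 1 + k1 r^2 times it, then the intrinsics apply), "T" (4x4, takes a point from camera to world coordinates). Camera axes: x right, y down, z forward; pixel columns grow to the right and rows downward; lengths in m; the calibration is good to about 2 mm. A picture is of the moment at which its call begins. There is no depth.
- finish_job(): hands the job in, once; it reports no verdict.
The state is a dict: "t": time; "joints": joint angles; "qvel": joint speeds; "joint_torque": joint torques, N m; "tcp_pos": TCP position; "eef_rot": TCP orientation; "wrist_force": force on the tool from outside, world axes, zero at the start; "moment": the same for the moment, N m; "opening": finger opening in m.
Only numpy, scipy, OpenCV 4.12 (cv2) and the standard library are available. Lean on these libraries where they do the work, as an engineer would, in place of code of your own. Each camera call takes 0.05 s, during which the arm holds its last target. There are 200 camera calls.

## Task

The squat steel dipper cup has been rinsed and stands mouth-up on the black bench: turn it over and set it mouth-down on the white drying sheet, standing flat with the whole cup on the sheet. Hold it by the free-turning grip at the end of its side handle. Do not drop it, and leave the tall steel cup and the flask standing where they are.

Things in the scene. Friction and masses are not known exactly. Their poses are not given: they have to be found in the camera images.
- cup: Squat steel cup, 66 mm across, 50 high, wall 3, 0.12-0.2 kg, mouth-up. Origin: centre of closed end; z to the mouth, x along handle (8 mm rod, towards -y +-35 deg). At its end a wooden spool, 24 dia x 24 long along y, centre (75,0,25) mm, turns freely about y: pinched by its flat ends from above, the cup swings to hang axis level, mouth away from where the handle pointed; lay it over that way
- mat: Drying sheet: white flat square plate 220 x 220 mm, 4 mm thick, fixed to the bench. Origin: centre of its underside, on the bench; z up, x and y along its edges.
- tall_cup: Bystander: tall steel cup, mouth-up, 60 mm across, 95 mm high, with a like handle and wooden spool (fixed) at half height (spool centre at (72, 0, 47.5) mm). Origin: centre of its underside; z up, x along its handle, which points roughly to -y. It stands on the bench beside the squat cup, on either side of it.
- flask: Bystander: conical glass flask, 80 mm across the base, 121 mm high, 160 g, standing upright on the bench beyond the cups. Origin: centre of its underside, z up.
Not all that is in view belongs to the job. Leave any blue, green or purple look-alike of the cup alone.

How it is judged:
By the outcome, as a careful person would: the job done as asked, in the order asked, and still so for the second after the job is handed in, with the robot touching nothing.
It also fails if it takes over 54 s, if anything falls off the work surface, if the arm or the gripper's body presses on something with over 40 N, if the wrist force passes 120 N, or if a joint passes its speed limit or range.

## Working session

There is one attempt and no reset: what is moved stays moved. The work goes in short steps, Python scripts to look and compute and a tool call to move; the robot and the scene stay as the last step left them, time stands still between calls to the robot, and variables do not carry over. Pictures are saved under pics/ and viewed, about 8 in all and at most 12, crops included, and the job is handed in when it is done.

Besides the shell and the picture viewer there is one more tool, called after ">>>" as name(argument=value, ...), one argument or row to a line, values as JSON. step_arm: Moves the arm, as the interface text tells. Its arguments: {"type":"object","properties":{"steps":{"type":"array","items":{"type":"array","items":{"type":"number"}}},"squeeze":{"type":"number"}},"required":["steps"]}

```bash
mkdir -p pics; ls; cat > h.py <<'E'
from rig import *
import numpy as np, cv2
def shot(cam,fn,crop=None,scale=1):
    c=capture(cam); im=c["img"][:,:,::-1]
    np.save('/tmp/%s.npy'%fn,c,allow_pickle=True)
    if crop: im=im[crop[1]:crop[3],crop[0]:crop[2]]
    if scale!=1: im=cv2.resize(im,None,fx=scale,fy=scale,interpolation=cv2.INTER_CUBIC)
    cv2.imwrite('pics/%s.png'%fn,im); return c
def load(fn): return np.load('/tmp/%s.npy'%fn,allow_pickle=True).item()
def K(c):
    h=c["img"].shape[0]; return h/2/np.tan(np.radians(c["vertical_fov"])/2)
def pix2(c,uv,z):
    "pixel -> world point at height z"
    f=K(c); d=(np.array(uv,float)-[c["cx"],c["cy"]])/f; s=d.copy()
    for _ in range(20): s=d/(1+c["k1"]*(s@s))
    T=np.array(c["T"]); r=T[:3,:3]@np.array([s[0],s[1],1]); o=T[:3,3]
    return o+r*(z-o[2])/r[2]
def proj(c,p):
    T=np.array(c["T"]); q=T[:3,:3].T@(np.array(p)-T[:3,3]); s=q[:2]/q[2]
    return s*(1+c["k1"]*(s@s))*K(c)+[c["cx"],c["cy"]]
E
python3 - <<'E'
from h import *
for n in("scene","top"):
    c=shot(n,n+"0"); print(n,c["T"],c["vertical_fov"],c["k1"])
a=cv2.imread('pics/scene0.png');b=cv2.imread('pics/top0.png')
print(read_state())
E
```

```text
pics
scene [[ 0.04605125  0.79799963 -0.60089589  1.17609232]
 [ 0.99886364 -0.04417761  0.01788197 -0.05138872]
 [-0.01227634 -0.60103655 -0.79912725  0.8045291 ]
 [ 0.          0.          0.          1.        ]] 43.08874607443685 -0.05206974564213458
top [[-0.01746627 -0.99470047  0.10132084  0.52293184]
 [-0.99949861  0.02004695  0.02450826 -0.02918064]
 [-0.02640955 -0.10084197 -0.99455188  0.75569794]
 [ 0.          0.          0.          1.        ]] 57.03004428174405 -0.08394424009651216
{'t': 0.1, 'joints': array([-5.72914064e+01,  2.05866368e+01,  6.37820869e-01, -1.58663979e-02,
       -7.01353500e+01, -1.65069316e+01]), 'qvel': array([-0.03214342, -0.09575439,  0.1965957 , -0.01214627, -0.0942656 ,
       -0.01493636]), 'joint_torque': array([-1.09049433e-03, -5.84160948e+01,  2.93750453e+01,  7.01544866e+00,
        1.02289821e-02, -1.69371827e-05]), 'tcp_pos': array([ 0.18817658, -0.64778051,  0.22572096]), 'eef_rot': array([-1.79990385e+02, -8.49354338e-02,  1.06196253e+02]), 'wrist_force': array([-0.27860321, -0.23492837, -0.11816747]), 'moment': array([ 0.00956851, -0.03114446,  0.01787005]), 'opening': 0.0872286380356202}
```

View pics/top0.png

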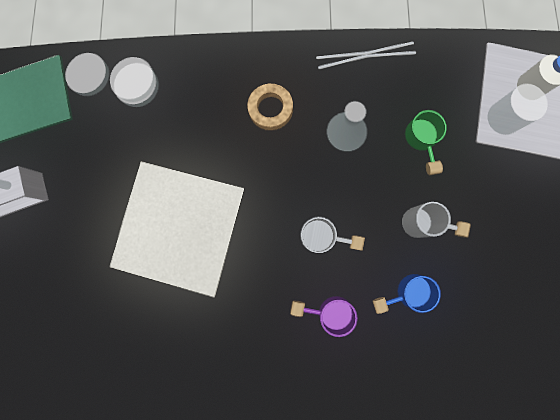

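View pics/scene0.png

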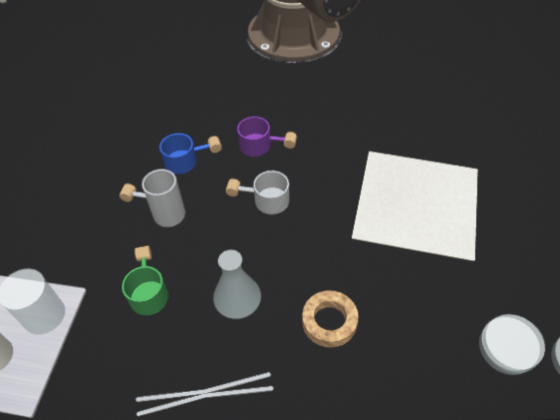

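Top view: the squat cup is at (319,235) with its spool at (358,243). The tall cup is at (433,219) and the flask at (347,130). The mat corners are at (141,162), (244,188), (215,297) and (110,267). The scene view agrees.

```bash
python3 - <<'E'
from h import *
t=load('top0'); s=load('scene0')
def blob(c,x0,y0,x1,y1):
    im=c["img"][y0:y1,x0:x1].astype(int); m=(im[...,0]-im[...,2]>50)
    n,l,st,ce=cv2.connectedComponentsWithStats(m.astype(np.uint8)); i=1+st[1:,4].argmax(); return ce[i]+[x0,y0],st[i]
ut,st=blob(t,340,225,372,260); us,ss=blob(s,220,170,245,205)
print(ut,st,us,ss)
for z in (.025,.028): print(z,'top',pix2(t,ut,z),'scene',pix2(s,us,z))
# mat
m=(t["img"][140:310,100:260].min(2)>150).astype(np.uint8)
cs,_=cv2.findContours(m,cv2.RETR_EXTERNAL,cv2.CHAIN_APPROX_NONE); q=max(cs,key=cv2.contourArea)[:,0]+[100,140]
P=np.array([pix2(t,u,.004)[:2] for u in q],np.float32); print('mat',cv2.minAreaRect(P))
# cup rims: top
for n,u,z in(('cup rim',(319,235),.05),('tall rim',(433,219),.095),('flask top',(355,111),.121),('tallspool',(462,229),.0475),('purple',(338,317),.04),('blue',(418,294),.04),('bluespool',(380,306),.025),('purspool',(297,309),.025)): print(n,pix2(t,u,z))
for n,u,z in(('cup rim',(271.5,185),.05),('tall rim',(161,184),.095),('flask top',(231,260),.121)): print('scene',n,pix2(s,u,z))
im=t["img"][180:280,280:400][:,:,::-1];im2=s["img"][150:250,200:320][:,:,::-1]
cv2.imwrite('pics/crop.png',cv2.resize(np.hstack([im,im2]),None,fx=3.3,fy=3.3,interpolation=cv2.INTER_CUBIC))
E
```

```text
[357.04487179 242.62179487] [ 10  11  15  14 156] [232.51333333 185.75333333] [  6   9  14  15 150]
0.025 top [ 0.52817073 -0.14098866  0.025     ] scene [ 0.52128297 -0.14171699  0.025     ]
0.028 top [ 0.52814922 -0.14052961  0.028     ] scene [ 0.52380299 -0.14136937  0.028     ]
mat ((0.5644474625587463, 0.21044740080833435), (0.22050227224826813, 0.220089390873909), 74.21018981933594)
cup rim [ 0.54318815 -0.06840799  0.05      ]
tall rim [ 0.56519473 -0.26260372  0.095     ]
flask top [ 0.74994457 -0.13129459  0.121     ]
tallspool [ 0.54860465 -0.33281744  0.0475    ]
purple [ 0.39372983 -0.10002971  0.04      ]
blue [ 0.43179976 -0.24772654  0.04      ]
bluespool [ 0.40957366 -0.1802121   0.025     ]
purspool [ 0.40701411 -0.02568757  0.025     ]
scene cup rim [ 0.54456659 -0.06677202  0.05      ]
scene tall rim [ 0.56886342 -0.25917448  0.095     ]
scene flask top [ 0.74781805 -0.13005309  0.121     ]
```

View pics/crop.png

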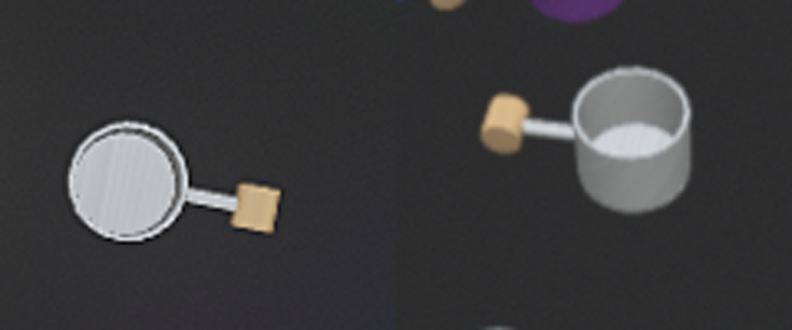

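The crop shows the spool clearly, with the cup centre about 75 mm from it, as the sizes given say. The handle direction comes out at -102.7°. Next I turn the tool so the jaws line up with the spool axis (yaw 167.3).

>>> step_arm(
  steps=[
    [0.06,0,0,0,0,0,-0.12],
    [0.06,0,0,0,0,0,-0.12],
    [0.06,0,0,0,0,0,-0.12],
    [0.06,0,0,0,0,0,-0.12],
    [0.06,0,0,0,0,0,-0.12],
    [0.06,0,0,0,0,0,-0.12],
    [0.06,0,0,0,0,0,-0.12],
    [0.06,0,0,0,0,0,-0.12],
  ],
)

```text
t: 0.77
tcp_pos: [0.1882, -0.6479, 0.226]
eef_rot: [180.0, -0.0, 161.5]
wrist_force: [-0.6, 0.6, 0.2]
opening: 0.06
```

```bash
cat >> h.py <<'E'
from scipy.spatial.transform import Rotation as Ro
def go(p,yaw=None):
    s=read_state(); R=Ro.from_euler('xyz',s["eef_rot"],degrees=True)
    print('t',round(s["t"],2),'pos',s["tcp_pos"].round(4),'rot',s["eef_rot"].round(2),'q',s["joints"].round(1),'F',s["wrist_force"].round(1),'op',round(s["opening"],4))
    print('tool shift',R.inv().apply(np.array(p)-s["tcp_pos"]).round(4))
    if yaw is not None: print('rotvec',(R.inv()*Ro.from_euler('xyz',[180,0,yaw],degrees=True)).as_rotvec().round(4))
E
python3 -c "
from h import *
go([.5275,-.141,.2],167.3)"
```

```text
t 0.77 pos [ 0.1882 -0.6479  0.226 ] rot [ 1.7996e+02 -4.0000e-02  1.6154e+02] q [-57.3  20.6   0.7  -0.  -70.1  38.8] F [-0.6  0.6  0.2] op 0.06
tool shift [-0.1614  0.5882  0.0263]
rotvec [ 0.0008 -0.0007 -0.1005]
```

>>> step_arm(
  steps=[
    [0.06,0,0,0,0,0,-0.104],
    [0.06,-0.0146,0.038,0,0,0,0],
    [0.06,-0.0146,0.038,0,0,0,0],
    [0.06,-0.0146,0.038,0,0,0,0],
    [0.06,-0.0146,0.038,0,0,0,0],
    [0.06,-0.0146,0.038,0,0,0,0],
    [0.06,-0.0146,0.038,0,0,0,0],
    [0.06,-0.0146,0.038,0,0,0,0],
  ],
)

```text
t: 1.43
tcp_pos: [0.3475, -0.4096, 0.2263]
eef_rot: [180.0, -0.0, 167.2]
wrist_force: [0.9, 0.1, 0.9]
opening: 0.06
```

>>> step_arm(
  steps=[
    [0.06,-0.0146,0.038,0,0,0,0],
    [0.06,-0.0146,0.038,0,0,0,0],
    [0.06,-0.0146,0.038,0,0,0,0],
    [0.06,-0.0146,0.038,0,0,0,0],
    [0.06,-0.0146,0.038,0,0,0,0],
    [0.06,-0.0146,0.038,0,0,0,0],
    [0.06,-0.0146,0.038,0,0,0,0],
    [0.06,-0.0146,0.038,0,0,0,0],
  ],
)

```text
t: 2.1
tcp_pos: [0.529, -0.139, 0.2266]
eef_rot: [180.0, -0.0, 167.2]
wrist_force: [0.6, -1.1, 0.6]
opening: 0.0601
```

```bash
python3 - <<'E'
from h import *
go([.5275,-.141,.1],167.3)
c=shot('wrist','w1'); print(c["T"])
m=(c["img"][...,0].astype(int)-c["img"][...,2]>50)
n,l,st,ce=cv2.connectedComponentsWithStats(m.astype(np.uint8))
for i in range(1,n):
    if st[i,4]>100: print(st[i],ce[i],pix2(c,ce[i],.03))
E
```

```text
t 2.1 pos [ 0.529  -0.139   0.2266] rot [179.99  -0.   167.18] q [  5.8   8.5 -15.6  -0.  -65.9 -18.6] F [ 0.6 -1.1  0.6] op 0.0601
tool shift [ 0.001  -0.0023  0.1265]
rotvec [ 0.0001 -0.0001 -0.0021]
[[-9.75206367e-01  2.11498292e-01  6.51230703e-02  5.11200341e-01]
 [ 2.21297390e-01  9.31913051e-01  2.87342183e-01 -2.15781249e-01]
 [ 8.33416711e-05  2.94629492e-01 -9.55611561e-01  3.84945726e-01]
 [ 0.00000000e+00  0.00000000e+00  0.00000000e+00  1.00000000e+00]]
[202   0  29  18 470] [216.65531915   7.84680851] [ 0.55014495 -0.33402747  0.03      ]
[111  61  33  31 677] [126.79911374  75.70310192] [ 0.6658077  -0.29342445  0.03      ]
[355 113  29  28 454] [369.02643172 126.46255507] [ 0.41012085 -0.18007082  0.03      ]
[269 171  22  20 400] [279.9775 180.1   ] [ 0.52580935 -0.14080552  0.03      ]
[375 234  25  19 350] [386.40285714 241.82857143] [ 0.40714103 -0.02869345  0.03      ]
[157 267  22  52 583] [165.58319039 292.81132075] [ 0.71657284 -0.01969909  0.03      ]
[378 267  22  52 585] [390.61538462 292.82564103] [0.41053876 0.04978881 0.03      ]
[ 198  328  328   19 4323] [373.68540365 338.03516077] [0.44350101 0.12056273 0.03      ]
```

View pics/w1.png

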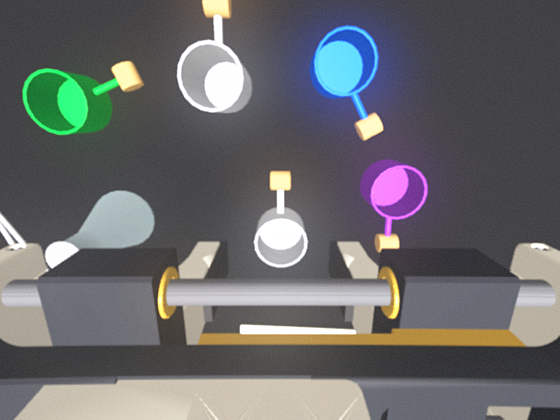

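The wrist view shows the handle running straight up the picture, with the spool at (280,180). That puts the spool at about (0.5265, -0.141), in agreement with the top view, so I descend now.

>>> step_arm(
  steps=[
    [0.06,0.002,-0.0025,0.035,0,0,0],
    [0.06,0,0,0.035,0,0,0],
    [0.06,0,0,0.035,0,0,0],
    [0.06,0,0,0.03,0,0,0],
    [0.06,0,0,0.03,0,0,0],
    [0.06,0,0,0.025,0,0,0],
    [0.06,0,0,0.02,0,0,0],
    [0.06,0,0,0.0096,0,0,0],
  ],
)

```text
t: 2.82
tcp_pos: [0.524, -0.1432, 0.004]
eef_rot: [-179.9, -0.2, 167.1]
wrist_force: [-0.4, 0.2, 0.4]
opening: 0.0599
```

>>> step_arm(
  squeeze=20,
  steps=[
    [0.045,0,0,0,0,0,0],
    [0.035,0,0,0,0,0,0],
    [0.03,0,0,0,0,0,0],
    [0.026,0,0,0,0,0,0],
    [0.02,0,0,0,0,0,0],
    [0.015,0,0,0,0,0,0],
    [0.015,0,0,0,0,0,0],
    [0.015,0,0,0,0,0,0],
  ],
)

```text
t: 3.48
tcp_pos: [0.5263, -0.1432, 0.0075]
eef_rot: [180.0, 0.1, 167.2]
wrist_force: [-0.1, -0.8, 1.1]
opening: 0.0239
```

>>> step_arm(
  squeeze=25,
  steps=[
    [0.015,0,0,-0.004,0,0,0],
    [0.015,0,0,-0.006,0,0,0],
    [0.015,0,0,-0.009,0,0,0],
    [0.015,0,0,-0.009,0,0,0],
    [0.015,0,0,-0.009,0,0,0],
    [0.015,0,0,-0.009,0,0,0],
    [0.015,0,0,-0.009,0,0,0],
    [0.015,0,0,-0.009,0,0,0],
  ],
)

```text
t: 4.15
tcp_pos: [0.526, -0.143, 0.0721]
eef_rot: [180.0, 0.0, 167.2]
wrist_force: [0.1, 1.3, -1.3]
opening: 0.024
```

>>> step_arm(
  steps=[
    [0.015,0,0,-0.01,0,0,0],
    [0.015,0,0,-0.01,0,0,0],
    [0.015,0,0,-0.012,0,0,0],
    [0.015,0,0,-0.012,0,0,0],
    [0.015,0,0,-0.012,0,0,0],
    [0.015,0,0,-0.012,0,0,0],
    [0.015,0,0,-0.012,0,0,0],
    [0.015,0,0,-0.01,0,0,0],
  ],
)

```text
t: 4.82
tcp_pos: [0.5259, -0.1431, 0.1623]
eef_rot: [180.0, 0.0, 167.2]
wrist_force: [0.9, 0.8, -2.1]
opening: 0.024
```

```bash
python3 - <<'E'
from h import *
go([.549,.142,.155],167.3)
c=shot('scene','s1',(150,60,450,285),2.6)
E
```

```text
t 4.82 pos [ 0.5259 -0.1431  0.1623] rot [1.7999e+02 2.0000e-02 1.6716e+02] q [  5.4  11.4 -21.    0.  -57.6 -18.2] F [ 0.9  0.8 -2.1] op 0.024
tool shift [0.0408 0.2831 0.0073]
rotvec [ 0.0001  0.0004 -0.0024]
```

View pics/s1.png

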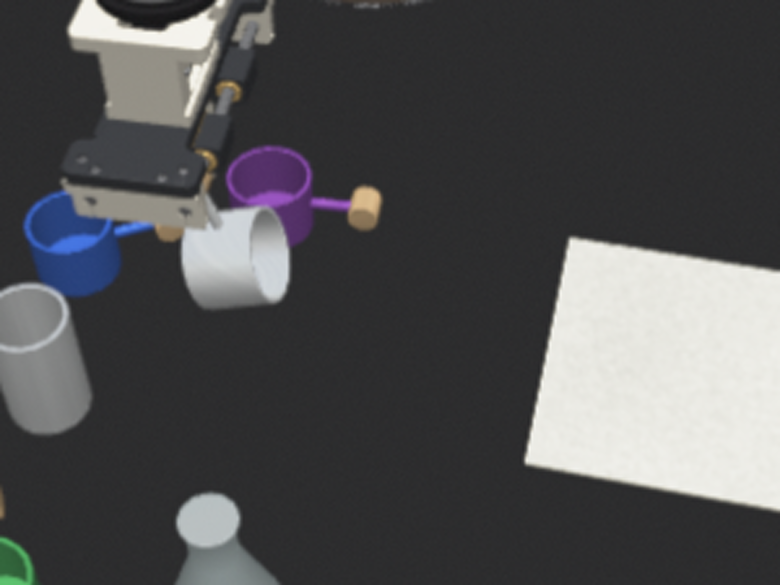

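The cup hangs level with its mouth towards the mat, as it should. Next I carry it over the mat's near part.

>>> step_arm(
  steps=[
    [0.015,0.0009,0.006,0,0,0,0],
    [0.015,0.0017,0.012,0,0,0,0],
    [0.015,0.0026,0.018,0,0,0,0],
    [0.015,0.0031,0.021,0,0,0,0],
    [0.015,0.0031,0.021,0,0,0,0],
    [0.015,0.0031,0.021,0,0,0,0],
    [0.015,0.0031,0.021,0,0,0,0],
    [0.015,0.0031,0.021,0,0,0,0],
  ],
)

```text
t: 5.53
tcp_pos: [0.5363, 0.0009, 0.1599]
eef_rot: [-180.0, -0.1, 167.2]
wrist_force: [-0.3, -0.0, -1.4]
opening: 0.0238
```

>>> step_arm(
  steps=[
    [0.015,0.0031,0.021,0,0,0,0],
    [0.015,0.0031,0.021,0,0,0,0],
    [0.015,0.0031,0.021,0,0,0,0],
    [0.015,0.0031,0.021,0,0,0,0],
    [0.015,0.0031,0.021,0,0,0,0],
    [0.015,0.0026,0.018,0,0,0,0],
    [0.015,0.0017,0.012,0,0,0,0],
    [0.015,0.0009,0.006,0,0,0,0],
  ],
)

```text
t: 6.2
tcp_pos: [0.5477, 0.143, 0.16]
eef_rot: [-179.9, -0.1, 167.3]
wrist_force: [0.2, 0.4, -1.5]
opening: 0.0241
```

>>> step_arm(
  steps=[
    [0.015,0,0,0.004,0,0,0],
    [0.015,0,0,0.006,0,0,0],
    [0.015,0,0,0.008,0,0,0],
    [0.015,0,0,0.008,0,0,0],
    [0.015,0,0,0.008,0,0,0],
    [0.015,0,0,0.008,0,0,0],
    [0.015,0,0,0.006,0,0,0],
    [0.015,0,0,0.004,0,0,0],
  ],
)

```text
t: 6.87
tcp_pos: [0.5479, 0.1406, 0.1078]
eef_rot: [-180.0, -0.1, 167.1]
wrist_force: [0.1, -0.6, -1.3]
opening: 0.0238
```

```bash
python3 - <<'E'
from h import *
go([.549,.142,.093],167.3)
c=shot('scene','s2',(250,60,550,285),2.6)
E
```

```text
t 6.87 pos [0.5479 0.1406 0.1078] rot [-1.7995e+02 -5.0000e-02  1.6714e+02] q [ 34.2  16.5 -22.2  -0.  -51.4 -47.1] F [ 0.1 -0.6 -1.3] op 0.0238
tool shift [-0.0008  0.0016  0.0148]
rotvec [-0.0008 -0.0009 -0.0028]
```

View pics/s2.png

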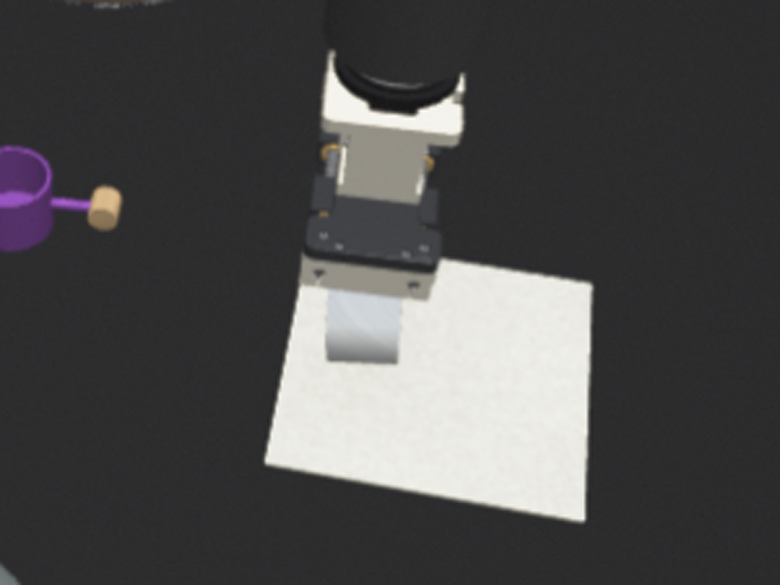

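The cup is hanging over the mat's near edge region, around (362,325) in the crop, and all of it is inside the mat. Now I lower it to touch.

>>> step_arm(
  steps=[
    [0.015,0,0,0.004,0,0,0],
    [0.015,0,0,0.004,0,0,0],
    [0.015,0,0,0.003,0,0,0],
    [0.015,0,0,0.002,0,0,0],
    [0.015,0,0,0.001,0,0,0],
    [0.015,0,0,0,0,0,0],
    [0.015,0,0,0,0,0,0],
    [0.015,0,0,0,0,0,0],
  ],
)

```text
t: 7.58
tcp_pos: [0.5493, 0.1419, 0.0965]
eef_rot: [179.9, 0.1, 167.2]
wrist_force: [-1.2, 0.9, 7.1]
opening: 0.024
```

>>> step_arm(
  steps=[
    [0.015,0,0,0.0005,0,0,0],
    [0.015,0,0,0.0005,0,0,0],
    [0.015,0,0,0,0,0,0],
    [0.015,0,0,0,0,0,0],
    [0.015,0,0,0,0,0,0],
    [0.015,0,0,0,0,0,0],
    [0.015,0,0,0,0,0,0],
    [0.015,0,0,0,0,0,0],
  ],
)

```text
t: 8.25
tcp_pos: [0.5498, 0.1423, 0.0963]
eef_rot: [179.8, 0.2, 167.2]
wrist_force: [-3.1, 2.6, 11.7]
opening: 0.0239
```

>>> step_arm(
  squeeze=35,
  steps=[
    [0.015,0,0.003,-0.0003,0,0,0],
    [0.015,0,0.003,-0.0003,0,0,0],
    [0.015,0,0.003,-0.0003,0,0,0],
    [0.015,0,0.003,-0.0002,0,0,0],
    [0.015,0,0.003,-0.0002,0,0,0],
    [0.015,0,0.003,-0.0001,0,0,0],
    [0.015,0,0.003,0,0,0,0],
    [0.015,0,0.003,0,0,0,0],
  ],
)

```text
t: 8.92
tcp_pos: [0.5535, 0.1646, 0.095]
eef_rot: [-180.0, -0.0, 167.2]
wrist_force: [-0.5, -0.5, -2.3]
opening: 0.0239
```

```bash
python3 - <<'E'
from h import *
go([.578,.272,.012],167.3)
c=shot('scene','s3',(310,120,450,225),5)
E
```

```text
t 8.92 pos [0.5535 0.1646 0.095 ] rot [-1.7998e+02 -2.0000e-02  1.6716e+02] q [ 36.   18.3 -21.5  -0.  -50.2 -48.8] F [-0.5 -0.5 -2.3] op 0.0239
tool shift [-1.000e-04  1.101e-01  8.300e-02]
rotvec [-0.0004 -0.0004 -0.0024]
```

View pics/s3.png

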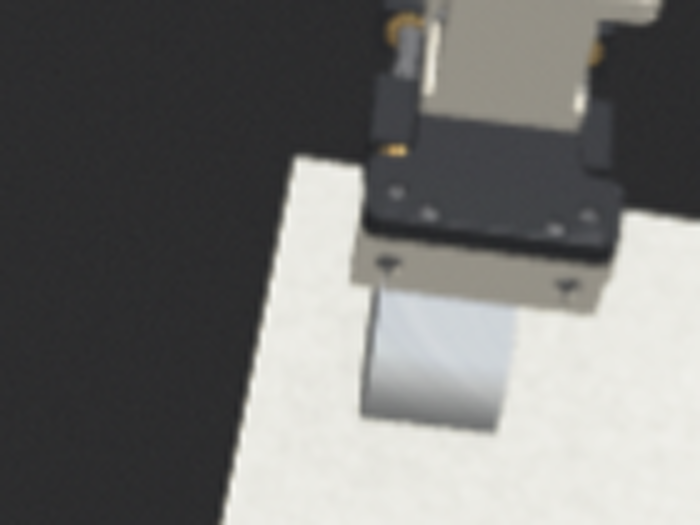

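The cup's left edge now leans (378→362 px), so its bottom lags and the cup is tipping over its rim the right way. I continue along the arc.

>>> step_arm(
  steps=[
    [0.015,0,0.0058,0.0002,0,0,0],
    [0.015,0,0.0058,0.0005,0,0,0],
    [0.015,0,0.0058,0.0008,0,0,0],
    [0.015,0,0.0057,0.001,0,0,0],
    [0.015,0,0.0057,0.0014,0,0,0],
    [0.015,0,0.0056,0.0016,0,0,0],
    [0.015,0,0.0055,0.0019,0,0,0],
    [0.015,0,0.0054,0.0022,0,0,0],
  ],
)

```text
t: 9.63
tcp_pos: [0.5704, 0.2137, 0.0939]
eef_rot: [179.4, 0.7, 167.4]
wrist_force: [-3.6, 7.3, 43.5]
opening: 0.0239
```

```bash
python3 - <<'E'
from h import *
go([.578,.272,.012],167.3)
c=shot('scene','s4',(310,120,450,225),5)
E
```

```text
t 9.63 pos [0.5704 0.2137 0.0939] rot [179.37   0.75 167.37] q [ 39.   20.5 -18.5   0.3 -50.1 -51.8] F [-3.6  7.3 43.5] op 0.0239
tool shift [0.0063 0.0576 0.0824]
rotvec [0.011  0.013  0.0014]
```

View pics/s4.png

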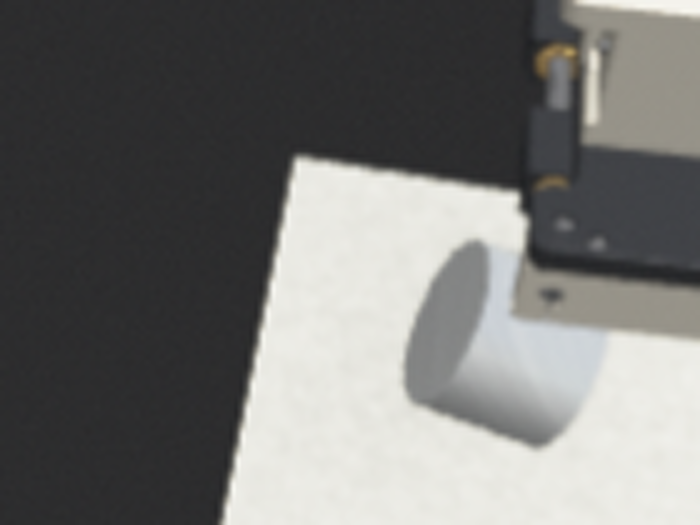

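Tipped about 25°, with the closed end now visible. Fz is 43 N, so I'm pressing too hard: ease up, then go forward.

>>> step_arm(
  steps=[
    [0.015,0,0.002,-0.004,0,0,0],
    [0.015,0,0.002,-0.003,0,0,0],
    [0.015,0,0.003,0,0,0,0],
    [0.015,0,0.003,0.001,0,0,0],
    [0.015,0,0.003,0.001,0,0,0],
    [0.015,0,0.003,0.001,0,0,0],
    [0.015,0,0.003,0.001,0,0,0],
    [0.015,0,0.002,0.001,0,0,0],
  ],
)

```text
t: 10.35
tcp_pos: [0.5713, 0.2323, 0.0907]
eef_rot: [179.7, 0.3, 167.3]
wrist_force: [-1.7, 5.7, 17.8]
opening: 0.0236
```

```bash
python3 - <<'E'
from h import *
go([.578,.272,.012],167.3)
E
```

```text
t 10.35 pos [0.5713 0.2323 0.0907] rot [179.68   0.31 167.26] q [ 40.3  21.6 -17.1   0.1 -50.9 -53.1] F [-1.7  5.7 17.8] op 0.0236
tool shift [0.0026 0.0397 0.0789]
rotvec [ 0.0056  0.0054 -0.0007]
```

>>> step_arm(
  steps=[
    [0.015,0,0.0035,-0.001,0,0,0],
    [0.015,0,0.0034,0.0013,0,0,0],
    [0.015,0,0.0034,0.0015,0,0,0],
    [0.015,0,0.0033,0.0016,0,0,0],
    [0.015,0,0.0032,0.0018,0,0,0],
    [0.015,0,0.0032,0.0019,0,0,0],
    [0.015,0,0.003,0.002,0,0,0],
    [0.015,0,0.003,0.002,0,0,0],
  ],
)

```text
t: 11.02
tcp_pos: [0.5762, 0.2575, 0.0785]
eef_rot: [179.7, 0.2, 167.2]
wrist_force: [0.9, 6.6, 8.9]
opening: 0.0239
```

```bash
python3 - <<'E'
from h import *
go([.578,.272,.012],167.3)
c=shot('scene','s5',(320,120,480,240),5)
E
```

```text
t 11.02 pos [0.5762 0.2575 0.0785] rot [179.72   0.22 167.23] q [ 41.8  23.5 -15.8   0.  -50.3 -54.6] F [0.9 6.6 8.9] op 0.0239
tool shift [0.0017 0.0142 0.0666]
rotvec [ 0.0049  0.0039 -0.0012]
```

View pics/s5.png

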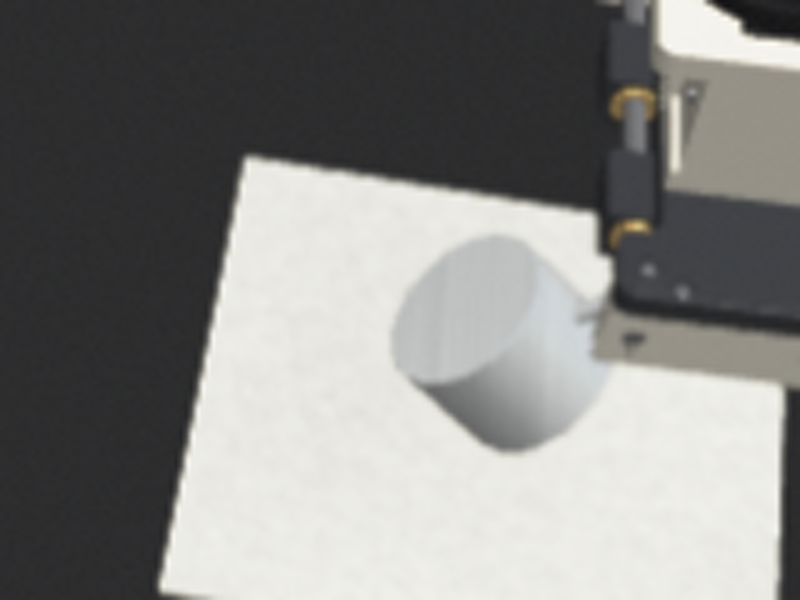

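Now about 45° over, with the closed end facing up to the left and the rim on the mat. I continue the arc.

>>> step_arm(
  steps=[
    [0.015,0,0.0037,0.0026,0,0,0],
    [0.015,0,0.0036,0.003,0,0,0],
    [0.015,0,0.0035,0.0033,0,0,0],
    [0.015,0,0.0034,0.0035,0,0,0],
    [0.015,0,0.0033,0.0036,0,0,0],
    [0.015,0,0.0031,0.0038,0,0,0],
    [0.015,0,0.003,0.0039,0,0,0],
    [0.015,0,0.0028,0.004,0,0,0],
  ],
)

```text
t: 11.73
tcp_pos: [0.5796, 0.2802, 0.0481]
eef_rot: [-180.0, -0.0, 167.2]
wrist_force: [-0.4, 1.5, 0.2]
opening: 0.024
```

```bash
python3 - <<'E'
from h import *
go([.578,.272,.012],167.3)
E
```

```text
t 11.73 pos [0.5796 0.2802 0.0481] rot [-1.7995e+02 -4.0000e-02  1.6715e+02] q [ 43.1  26.7 -15.3  -0.  -48.1 -56. ] F [-0.4  1.5  0.2] op 0.024
tool shift [-0.0002 -0.0083  0.0361]
rotvec [-0.0008 -0.0007 -0.0026]
```

>>> step_arm(
  steps=[
    [0.015,0,0.0024,0.0042,0,0,0],
    [0.015,0,0.0022,0.0044,0,0,0],
    [0.015,0,0.002,0.0044,0,0,0],
    [0.015,0,0.0018,0.0044,0,0,0],
    [0.015,0,0.0016,0.0044,0,0,0],
    [0.015,0,0.0014,0.0044,0,0,0],
    [0.015,0,0.0012,0.004,0,0,0],
    [0.015,0,0.001,0.002,0,0,0],
  ],
)

```text
t: 12.4
tcp_pos: [0.5826, 0.2932, 0.0159]
eef_rot: [-179.9, -0.0, 167.2]
wrist_force: [-0.7, -0.3, -1.7]
opening: 0.024
```

```bash
python3 - <<'E'
from h import *
go([.578,.272,.012],167.3)
c=shot('scene','s6',(340,120,500,240),5)
E
```

```text
t 12.4 pos [0.5826 0.2932 0.0159] rot [-1.7994e+02 -4.0000e-02  1.6716e+02] q [ 43.8  29.5 -15.6  -0.  -45.  -56.7] F [-0.7 -0.3 -1.7] op 0.024
tool shift [-0.0002 -0.0217  0.0039]
rotvec [-0.001  -0.0007 -0.0025]
```

View pics/s6.png

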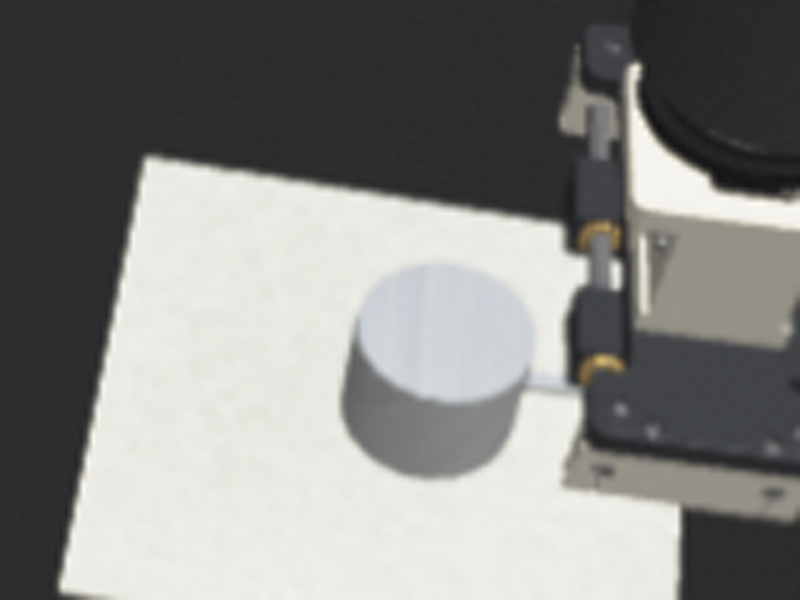

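Almost flat. I lower the last few millimetres while watching the force.

>>> step_arm(
  squeeze=10,
  steps=[
    [0.015,0,0,0.0008,0,0,0],
    [0.015,0,0,0.0008,0,0,0],
    [0.015,0,0,0.0006,0,0,0],
    [0.015,0,0,0,0,0,0],
    [0.015,0,0,0,0,0,0],
    [0.015,0,0,0,0,0,0],
    [0.015,0,0,0,0,0,0],
    [0.015,0,0,0,0,0,0],
  ],
)

```text
t: 13.12
tcp_pos: [0.583, 0.2935, 0.0147]
eef_rot: [180.0, 0.0, 167.2]
wrist_force: [-1.0, 1.0, -0.2]
opening: 0.0241
```

>>> step_arm(
  squeeze=6,
  steps=[
    [0.015,0,0,0.0006,0,0,0],
    [0.015,0,0,0.0006,0,0,0],
    [0.015,0,0,0.0003,0,0,0],
    [0.015,0,0,0,0,0,0],
    [0.015,0,0,0,0,0,0],
    [0.015,0,0,0,0,0,0],
    [0.015,0,0,0,0,0,0],
    [0.015,0,0,0,0,0,0],
  ],
)

```text
t: 13.78
tcp_pos: [0.583, 0.2935, 0.0131]
eef_rot: [180.0, 0.0, 167.2]
wrist_force: [0.2, 0.6, -0.7]
opening: 0.0236
```

>>> step_arm(
  steps=[
    [0.015,0,0,0.0006,0,0,0],
    [0.015,0,0,0.0006,0,0,0],
    [0.015,0,0,0.0006,0,0,0],
    [0.015,0,0,0.0004,0,0,0],
    [0.015,0,0,0,0,0,0],
    [0.015,0,0,0,0,0,0],
    [0.015,0,0,0,0,0,0],
    [0.015,0,0,0,0,0,0],
  ],
)

```text
t: 14.45
tcp_pos: [0.5832, 0.2938, 0.0111]
eef_rot: [180.0, 0.0, 167.2]
wrist_force: [-1.1, 1.6, 1.4]
opening: 0.0242
```

Light upward contact shows at TCP 0.011, as expected for standing flat. Release and rise.

>>> step_arm(
  steps=[
    [0.025,0,0,0,0,0,0],
    [0.027,0,0,0,0,0,0],
    [0.03,0,0,0,0,0,0],
    [0.036,0,0,0,0,0,0],
    [0.044,0,0,0,0,0,0],
    [0.05,0,0,0,0,0,0],
    [0.055,0,0,0,0,0,0],
    [0.055,0,0,0,0,0,0],
  ],
)

```text
t: 15.12
tcp_pos: [0.583, 0.2935, 0.0108]
eef_rot: [-180.0, -0.0, 167.2]
wrist_force: [0.9, -0.0, 0.2]
opening: 0.0534
```

>>> step_arm(
  steps=[
    [0.055,0,0,-0.01,0,0,0],
    [0.055,0,0,-0.015,0,0,0],
    [0.055,0,0,-0.025,0,0,0],
    [0.055,0,0,-0.03,0,0,0],
    [0.055,0,0,-0.03,0,0,0],
    [0.055,0,0,-0.03,0,0,0],
    [0.055,0,0,-0.03,0,0,0],
    [0.055,0,0,-0.02,0,0,0],
  ],
)

```text
t: 15.78
tcp_pos: [0.5837, 0.2938, 0.2054]
eef_rot: [179.8, 0.2, 167.2]
wrist_force: [0.2, 0.8, 0.8]
opening: 0.0549
```

>>> step_arm(
  steps=[
    [0.055,0,0.02,-0.01,0,0,0],
    [0.055,0,0.025,0,0,0,0],
    [0.055,0,0.025,0,0,0,0],
    [0.055,0,0.025,0,0,0,0],
    [0.055,0,0.025,0,0,0,0],
    [0.055,0,0.02,0,0,0,0],
    [0.055,0,0,0,0,0,0],
    [0.055,0,0,0,0,0,0],
  ],
)

```text
t: 16.45
tcp_pos: [0.6138, 0.4307, 0.2107]
eef_rot: [-180.0, -0.0, 167.2]
wrist_force: [0.1, -0.5, -0.7]
opening: 0.0549
```

```bash
python3 - <<'E'
from h import *
s=shot('scene','s7'); t=shot('top','t7')
cv2.imwrite('pics/fin.png',np.hstack([cv2.resize(s["img"][100:260,340:500][:,:,::-1],(400,400)),cv2.resize(t["img"][145:305,100:260][:,:,::-1],(400,400))]))
for n,old in(('scene7',None),):
    a=load('scene0')["img"].astype(int); d=abs(a-s["img"]).max(2)
    print('tall diff',(d[165:230,118:190]>30).sum(),'flask diff',(d[245:320,208:265]>30).sum())
go([0,0,0])
E
```

```text
tall diff 0 flask diff 0
t 16.55 pos [0.6139 0.4295 0.2113] rot [-179.99   -0.    167.16] q [ 49.8  28.   10.3   0.  -72.3 -62.7] F [-0.4  0.2  1. ] op 0.0548
tool shift [ 0.5031 -0.5551  0.2113]
```

View pics/fin.png

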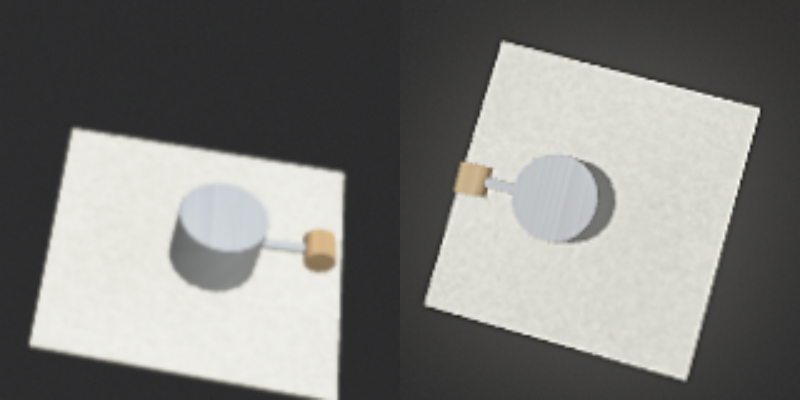

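```bash
python3 - <<'E'
from h import *
u=np.array([np.cos(np.radians(74.2)),np.sin(np.radians(74.2))]);C=np.array([.5644,.2104])
for cam,box in(('top7',(115,200,150,235)),('scene7',(455,185,480,215))):
    c=load({'top7':'t7','scene7':'s7'}[cam]);x0,y0,x1,y1=box
    im=c["img"][y0:y1,x0:x1].astype(int); m=(im[...,0]-im[...,2]>45).astype(np.uint8)
    n,l,st,ce=cv2.connectedComponentsWithStats(m);i=1+st[1:,4].argmax();p=pix2(c,ce[i]+[x0,y0],.029)
    print(cam,st[i],p,(p[:2]-C)@u)
t=load('t7');p=pix2(t,(100+(555-400)*.4,145+198*.4),.054);print('cup',p,(p[:2]-C)@u,(p[:2]-C)@[-u[1],u[0]])
E
```

```text
top7 [  7  10  14  13 138] [0.58623701 0.2972008  0.029     ] 0.08946707859076972
scene7 [  7   7  12  16 168] [0.58185725 0.29603697 0.029     ] 0.087154696600125
cup [0.56787409 0.22072369 0.054     ] 0.010879562708258158 -0.0005318956064963805
```

```bash
python3 -c "
from rig import *
print(finish_job())"
```

```text
the job is handed in; nothing more can be done
None
```

The squat cup now stands mouth-down on the white sheet, and the job is handed in after about 16.6 s of robot time. I pinched it by its spool, lifted it until it hung level, tipped it over its rim on the sheet, then released it and backed the arm away.

**Position:** in the last pictures the cup looks flat. Its centre is about 11 mm from the middle of the sheet. The spool's outer edge is about 10 mm inside the sheet's edge; the top and scene cameras agree on the spool's place to within about 4 mm. I judged flatness from the pictures and a light upward force of 1.4 N just before release.

**Bystanders:** the tall cup and the flask show no change between the first and last scene pictures.

**What went less well:** the rim slid about 30 mm along the sheet while tipping, so the cup ended about 22 mm further along than planned. The wrist force reached 43.5 N while the cup was wedged against the sheet, so I eased off. That is under the 120 N wrist limit. I saw no sign of the arm or gripper body pressing on anything, but I did not measure that separately.

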